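# Count three bolts into the tray on the scale and lift the tray off, level

### The arm

A 7-joint arm with a two-finger parallel gripper is mounted at the origin on a cart in front of the work surface, level with it; the furniture and walls round the work are solid. World frame = base frame: x ahead of the robot, y to its left, z up, the work surface at z = 0. Lengths are in m, angles in rad, forces in N, time in s.
With the tool pointing down it reaches from about 0.4 to 0.85 m from the base axis. Payload 4.5 kg.
Tool frame: the origin (TCP) lies at the very end of the fingers, on their centre line; the grasp point (between the pads) lies 19 mm behind it; z points along the fingers, y is the line along which they close (so a half turn about z gives the same grasp; the last joint's range is limited). The gripper opens to 88 mm and grips with 3 to 60 N. Pads are 18 mm wide; open, the fingers measure 123 mm over their backs; the gripper's body (75 mm by 187 mm) begins 45 mm behind the grasp point.
Start: joints at [-1.079, 0.689, -0.195, 1.565, 0.157, 0.902, -0.215], TCP at [0.276, 0.561, 0.239] pointing down, gripper open.
Joint ranges: [-3.01, 3.01], [-0.46, 2.08], [-1.47, 1.51], [0.13, 2.56], [-1, 4.14], [0.04, 2.09], [-2.66, 2.66]. Speed limits (rad/s): [2.57, 2.57, 3.14, 3.14, 3.14, 3.14, 3.14].

### API

Orientations are given as a unit quaternion [x, y, z, w].
In Python, from plant import r, optics gives the robot as it stands.
- The arm moves only by the tool servo_tool, never from a script. Its arguments are lists of equal length, an entry for each row: "translation": the shift along the tool's x, y, z in m, a list of three; "turn": the turn, a rotation vector about the tool's x, y, z in rad, a list of three. In form: {"translation": [[dx, dy, dz], ...], "turn": [[rx, ry, rz], ...]}. A call has 1 to 10 rows; each row shifts and turns the commanded pose from where the row before left it, along the tool's axes as they then stand; what a row does not reach is not made up. A row lasts 1/8 s, in which the tool goes at most 62.5 mm and 10.7 degrees, less where a joint would pass 70% of its speed; a pose out of reach is approached as far as the arm can. A call is refused whole if a number of a shift passes 0.0625 or a number of a turn 0.188, either way. A call with a gripper value outside its range is refused whole. "grip" is the opening, from 0 (shut) to 1 (fully open), set as the call begins (left out, the last holds). The fingers move at their own pace and stop on an object; "grip_force" is the grip in N (left out, the last holds). Time passes only in rows, so rows that do not move let the fingers close. It gives the time, the measured TCP pose, the force, the opening and the grip force at its end, in the units of the state.
- r.get_state(): the state, without advancing time (a new reading comes with each control period).
- optics.snapshot(name): name is "scene" or "top" or "wrist"; returns a dict with "img" (420x560x3 uint8, red, green, blue), "z_map" (420x560 float32, m along the optical axis (not along the pixel's ray), 0 where there is no reading), "mtx" (3x3 intrinsics, pixels), "R" (3x3) and "t" (3): a world point X has camera coordinates R X + t. Camera axes: x right, y down, z forward; pixel columns grow to the right and rows downward; lengths in m; the calibration is good to about 2 mm. A picture is of the moment at which its call begins.
- r.finish_job(): hands the job in; it is judged then, once.
The state is a dict: "clock": time; "q": joint angles; "qd": joint speeds; "joint_torque": joint torques, N m; "tool_pos": TCP position; "eef_rot": TCP orientation; "contact_force": force on the tool from outside, world axes, zero at the start; "moment": the same for the moment, N m; "opening": opening from 0.0 (shut) to 1.0 (fully open); "finger_force": force on a finger pad.
Only numpy, scipy, OpenCV 4.12 (cv2) and the standard library are available. Lean on these libraries where they do the work, as an engineer would, in place of code of your own. Each camera call takes 0.05 s, during which the arm holds its last target. There are 200 camera calls.

### The job

Put exactly three of the five M12 bolts into the steel tray while it stands on the bench scale; leave the other two bolts, the collar and the air fittings where they are. Then take the tray by its black grip, lift it straight up about 10 cm off the scale without tipping it, and finish while still holding it there, level and steady over the scale with the three bolts in it.

Things in the scene. Friction and masses are not known exactly. Their poses are not given: they have to be found in the camera images.
- bench_scale: white bench scale, 205 x 300 x 58 mm, fixed on the bench; x is its short side, y its long side (keypad at +y, weighing platter at -y); origin under its centre on the bench top
- platter (a point): centre of the top of the scale's weighing platter (about 168 mm across), 58 mm above the bench; axes as the scale's; the tray stands here
- tray: open steel kitting tray, 130 mm along its x, 200 mm along its y, walls 22 mm high and 2.5 mm thick, floor 3 mm thick, about 0.4 kg, loose on the platter. Origin: centre of its underside; z up. Across its middle, along x, stands a lifting grip on two posts (at x = +-29 mm, 10 mm thick in y), so that the floor is free on either side of it (y from 13 to 97 mm and from -13 to -97 mm)
- tray_grip (a point): centre of the tray's black grip bar: 74 mm long along the tray's x, 14 mm thick along its y, 24 mm high, flat-sided; 65 mm above the tray's underside, at its middle (bar from 53 to 77 mm); axes as the tray's. Its flat sides face the tray's +y and -y
- bolt_0: M12 steel hexagon bolt standing upright on its head on the bench, 50 g; head 19 x 22 mm and 8 mm high, above it the 12 mm shank up to 43 mm. Origin: centre of the head's end face, at the bottom as it stands; z along the shank. One of five alike
- bolt_1: M12 steel hexagon bolt standing upright on its head on the bench, 50 g; head 19 x 22 mm and 8 mm high, above it the 12 mm shank up to 43 mm. Origin: centre of the head's end face, at the bottom as it stands; z along the shank. One of five alike
- bolt_2: M12 steel hexagon bolt standing upright on its head on the bench, 50 g; head 19 x 22 mm and 8 mm high, above it the 12 mm shank up to 43 mm. Origin: centre of the head's end face, at the bottom as it stands; z along the shank. One of five alike
- bolt_3: M12 steel hexagon bolt standing upright on its head on the bench, 50 g; head 19 x 22 mm and 8 mm high, above it the 12 mm shank up to 43 mm. Origin: centre of the head's end face, at the bottom as it stands; z along the shank. One of five alike
- bolt_4: M12 steel hexagon bolt standing upright on its head on the bench, 50 g; head 19 x 22 mm and 8 mm high, above it the 12 mm shank up to 43 mm. Origin: centre of the head's end face, at the bottom as it stands; z along the shank. One of five alike
- spare_collar: bystander: dark steel spindle collar, 49 mm across, 22 mm high; origin at the centre of its underside
- fitting_a: bystander: push-in air fitting lying on the bench, 58 mm long along its y, 20 mm wide, 18 mm high; origin under its centre
- fitting_b: bystander: push-in air fitting lying on the bench, 58 mm long along its y, 20 mm wide, 18 mm high; origin under its centre

How it is judged:
On the way, in this order (a step that is already met when the one before it is completed fails the run):
1. exactly three bolts are in the tray while it stands on the scale (((x of bolt_0 in the frame of tray between -0.065 and 0.065 m and y of bolt_0 in the frame of tray between -0.1 and 0.1 m and z of bolt_0 in the frame of tray between -0.005 and 0.035 m) or distance of bolt_0 from where it was at the start of the episode below 0.03 m) and ((x of bolt_1 in the frame of tray between -0.065 and 0.065 m and y of bolt_1 in the frame of tray between -0.1 and 0.1 m and z of bolt_1 in the frame of tray between -0.005 and 0.035 m) or distance of bolt_1 from where it was at the start of the episode below 0.03 m) and ((x of bolt_2 in the frame of tray between -0.065 and 0.065 m and y of bolt_2 in the frame of tray between -0.1 and 0.1 m and z of bolt_2 in the frame of tray between -0.005 and 0.035 m) or distance of bolt_2 from where it was at the start of the episode below 0.03 m) and ((x of bolt_3 in the frame of tray between -0.065 and 0.065 m and y of bolt_3 in the frame of tray between -0.1 and 0.1 m and z of bolt_3 in the frame of tray between -0.005 and 0.035 m) or distance of bolt_3 from where it was at the start of the episode below 0.03 m) and ((x of bolt_4 in the frame of tray between -0.065 and 0.065 m and y of bolt_4 in the frame of tray between -0.1 and 0.1 m and z of bolt_4 in the frame of tray between -0.005 and 0.035 m) or distance of bolt_4 from where it was at the start of the episode below 0.03 m) and ((distance of each of bolt_0, bolt_1 from where it was at the start of the episode below 0.03 m and distance of each of bolt_2, bolt_3, bolt_4 from where it was at the start of the episode above 0.03 m) or (distance of each of bolt_0, bolt_2 from where it was at the start of the episode below 0.03 m and distance of each of bolt_1, bolt_3, bolt_4 from where it was at the start of the episode above 0.03 m) or (distance of each of bolt_0, bolt_3 from where it was at the start of the episode below 0.03 m and distance of each of bolt_1, bolt_2, bolt_4 from where it was at the start of the episode above 0.03 m) or (distance of each of bolt_0, bolt_4 from where it was at the start of the episode below 0.03 m and distance of each of bolt_1, bolt_2, bolt_3 from where it was at the start of the episode above 0.03 m) or (distance of each of bolt_0, bolt_3, bolt_4 from where it was at the start of the episode above 0.03 m and distance of each of bolt_1, bolt_2 from where it was at the start of the episode below 0.03 m) or (distance of each of bolt_0, bolt_2, bolt_4 from where it was at the start of the episode above 0.03 m and distance of each of bolt_1, bolt_3 from where it was at the start of the episode below 0.03 m) or (distance of each of bolt_0, bolt_2, bolt_3 from where it was at the start of the episode above 0.03 m and distance of each of bolt_1, bolt_4 from where it was at the start of the episode below 0.03 m) or (distance of each of bolt_0, bolt_1, bolt_4 from where it was at the start of the episode above 0.03 m and distance of each of bolt_2, bolt_3 from where it was at the start of the episode below 0.03 m) or (distance of each of bolt_0, bolt_1, bolt_3 from where it was at the start of the episode above 0.03 m and distance of each of bolt_2, bolt_4 from where it was at the start of the episode below 0.03 m) or (distance of each of bolt_0, bolt_1, bolt_2 from where it was at the start of the episode above 0.03 m and distance of each of bolt_3, bolt_4 from where it was at the start of the episode below 0.03 m)) and z of tray in the frame of platter below 0.01 m and horizontal distance between tray and platter below 0.05 m), for 0.2 s.
2. the fingers carry the tray clear of the scale, level, with the three bolts in it (((x of bolt_0 in the frame of tray between -0.065 and 0.065 m and y of bolt_0 in the frame of tray between -0.1 and 0.1 m and z of bolt_0 in the frame of tray between -0.005 and 0.035 m) or distance of bolt_0 from where it was at the start of the episode below 0.03 m) and ((x of bolt_1 in the frame of tray between -0.065 and 0.065 m and y of bolt_1 in the frame of tray between -0.1 and 0.1 m and z of bolt_1 in the frame of tray between -0.005 and 0.035 m) or distance of bolt_1 from where it was at the start of the episode below 0.03 m) and ((x of bolt_2 in the frame of tray between -0.065 and 0.065 m and y of bolt_2 in the frame of tray between -0.1 and 0.1 m and z of bolt_2 in the frame of tray between -0.005 and 0.035 m) or distance of bolt_2 from where it was at the start of the episode below 0.03 m) and ((x of bolt_3 in the frame of tray between -0.065 and 0.065 m and y of bolt_3 in the frame of tray between -0.1 and 0.1 m and z of bolt_3 in the frame of tray between -0.005 and 0.035 m) or distance of bolt_3 from where it was at the start of the episode below 0.03 m) and ((x of bolt_4 in the frame of tray between -0.065 and 0.065 m and y of bolt_4 in the frame of tray between -0.1 and 0.1 m and z of bolt_4 in the frame of tray between -0.005 and 0.035 m) or distance of bolt_4 from where it was at the start of the episode below 0.03 m) and ((distance of each of bolt_0, bolt_1 from where it was at the start of the episode below 0.03 m and distance of each of bolt_2, bolt_3, bolt_4 from where it was at the start of the episode above 0.03 m) or (distance of each of bolt_0, bolt_2 from where it was at the start of the episode below 0.03 m and distance of each of bolt_1, bolt_3, bolt_4 from where it was at the start of the episode above 0.03 m) or (distance of each of bolt_0, bolt_3 from where it was at the start of the episode below 0.03 m and distance of each of bolt_1, bolt_2, bolt_4 from where it was at the start of the episode above 0.03 m) or (distance of each of bolt_0, bolt_4 from where it was at the start of the episode below 0.03 m and distance of each of bolt_1, bolt_2, bolt_3 from where it was at the start of the episode above 0.03 m) or (distance of each of bolt_0, bolt_3, bolt_4 from where it was at the start of the episode above 0.03 m and distance of each of bolt_1, bolt_2 from where it was at the start of the episode below 0.03 m) or (distance of each of bolt_0, bolt_2, bolt_4 from where it was at the start of the episode above 0.03 m and distance of each of bolt_1, bolt_3 from where it was at the start of the episode below 0.03 m) or (distance of each of bolt_0, bolt_2, bolt_3 from where it was at the start of the episode above 0.03 m and distance of each of bolt_1, bolt_4 from where it was at the start of the episode below 0.03 m) or (distance of each of bolt_0, bolt_1, bolt_4 from where it was at the start of the episode above 0.03 m and distance of each of bolt_2, bolt_3 from where it was at the start of the episode below 0.03 m) or (distance of each of bolt_0, bolt_1, bolt_3 from where it was at the start of the episode above 0.03 m and distance of each of bolt_2, bolt_4 from where it was at the start of the episode below 0.03 m) or (distance of each of bolt_0, bolt_1, bolt_2 from where it was at the start of the episode above 0.03 m and distance of each of bolt_3, bolt_4 from where it was at the start of the episode below 0.03 m)) and z of tray in the frame of platter above 0.06 m and contact force between the fingers and tray above 1 N and contact force between tray and bench_scale below 0.1 N and angle between tray's own z axis and vertical below 0.12 rad), for 0.2 s.
At the end, for the whole second after the job is handed in: The fingers hold the tray still (under 20 mm/s, 0.1 rad/s), its underside 60 to 160 mm above the platter, within 80 mm of its centre sideways, tilted under 0.12 rad, off the scale; exactly three bolts are in it, the other two within 30 mm of where they started (all of step 2 and z of tray in the frame of platter below 0.16 m and horizontal distance between tray and platter below 0.08 m and linear speed of tray below 0.02 m/s and angular speed of tray below 0.1 rad/s); the arm keeps its last pose, push and grip.
It fails at once if the tray is tipped by more than 0.25 rad (angle between tray's own z axis and vertical above 0.25 rad).
It fails at once if the collar or an air fitting is moved by more than 30 mm (distance of any of spare_collar, fitting_a, fitting_b from where it was at the start of the episode above 0.03 m).
It also fails if it takes over 72 s, if anything falls off the work surface, if the arm or the gripper's body presses on something with over 40 N, if the wrist force passes 120 N, or if a joint passes its speed limit or range.

## Working session

There is one attempt and no reset: what is moved stays moved. The work goes in short steps, Python scripts to look and compute and a tool call to move; the robot and the scene stay as the last step left them, time stands still between calls to the robot, and variables do not carry over. Pictures are saved under pics/ and viewed, at most 10 in all, crops included, and the job is handed in when it is done.

Besides the shell and the picture viewer there is one more tool, called after "Request:" in YAML: its name, and indented under it one key for each argument. servo_tool: Moves the arm, as the interface text tells. Its arguments: {"type":"object","properties":{"translation":{"type":"array"},"turn":{"type":"array"},"grip":{"type":"number"},"grip_force":{"type":"number"}},"required":["translation","turn"]}

```bash
mkdir -p pics; ls
python3 - <<'E'
from plant import r, optics
import cv2,numpy as np
for n in ["scene","top"]:
    s=optics.snapshot(n); cv2.imwrite(f"pics/{n}0.png",cv2.resize(s["img"][...,::-1],(784,588),interpolation=cv2.INTER_CUBIC))
    np.savez(f"{n}0.npz",**s); print(n,s["mtx"].tolist(),s["R"].round(4).tolist(),s["t"])
st=r.get_state();print(st)
E
```

```text
pics
scene [[507.4558852339785, 0.0, 280.8894305224331], [0.0, 507.4558852339785, 211.5605504794404], [0.0, 0.0, 1.0]] [[0.8173, -0.5757, 0.0232], [-0.335, -0.5076, -0.7938], [0.4688, 0.641, -0.6077]] [-0.41709889  0.25967715  1.13159633]
top [[458.51450273076273, 0.0, 279.3801257611368], [0.0, 458.51450273076273, 214.5168130021144], [0.0, 0.0, 1.0]] [[0.0272, -0.9995, -0.0186], [-0.9825, -0.0233, -0.1845], [0.184, 0.0233, -0.9826]] [-0.00823116  0.54039708  1.12145601]
{'clock': 0.1, 'q': array([-1.07920145,  0.68989814, -0.19451055,  1.56621755,  0.15729788,
        0.9024871 , -0.2151065 ]), 'qd': array([-0.0012639 , -0.00094311, -0.00049641, -0.00135275, -0.00104031,
       -0.00059361, -0.00053017]), 'joint_torque': array([-3.13403900e-03, -5.28507149e+01, -1.27164792e+00, -1.53836435e+01,
       -5.25719952e-02,  1.97475369e-03,  3.65845347e-05]), 'tool_pos': array([0.27602956, 0.56012603, 0.2379972 ]), 'eef_rot': array([ 2.26875360e-01,  9.73923464e-01, -8.00602861e-04, -1.24777152e-04]), 'contact_force': array([-0.54152855,  0.24742882, -0.09314317]), 'moment': array([0.01195001, 0.0124966 , 0.03584096]), 'finger_force': 0.0, 'opening': 1.003847867170672}
```

View pics/top0.png

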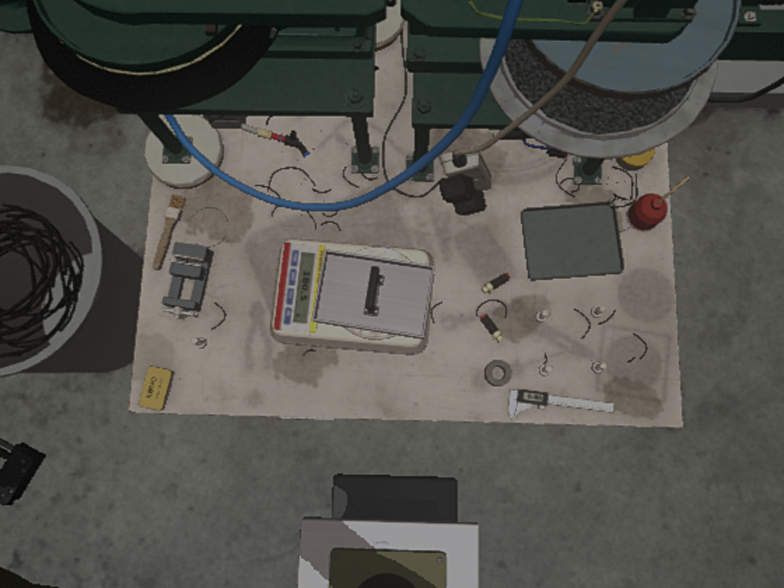

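View pics/scene0.png

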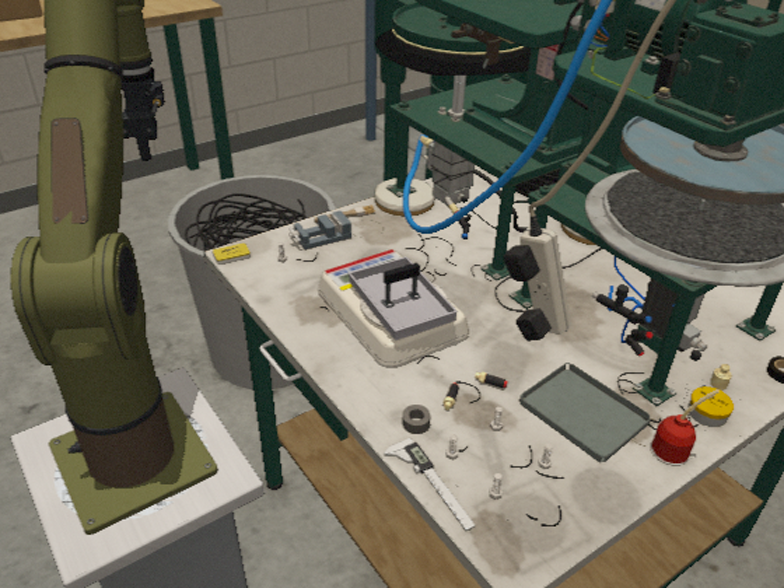

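The top view shows bolts near (543,315), (598,311), (545,369), (598,367) and (200,341) in the 784-wide picture. The tray grip is at about (374,291), the collar at (497,373), and the fittings at (496,283) and (490,327). Next I'll locate them from the depth maps.

```bash
cat > h.py <<'E'
import numpy as np,cv2
def cloud(s):
    h,w=s["z_map"].shape; K=s["mtx"]; v,u=np.mgrid[:h,:w]; z=s["z_map"]
    P=np.stack([(u-K[0,2])/K[0,0]*z,(v-K[1,2])/K[1,1]*z,z],-1)
    W=(P-s["t"])@s["R"]; W[z==0]=np.nan
    return W
def ray(s,u,v,z):
    d=np.linalg.inv(s["mtx"])@[u,v,1]; d=s["R"].T@d; c=-s["R"].T@s["t"]
    return c+d*(z-c[2])/d[2]
E
python3 - <<'E'
from h import *
T=dict(np.load("top0.npz")); S=dict(np.load("scene0.npz"))
k=560/784
for n,s,pts in (("top",T,[(543,315),(598,311),(545,369),(598,367),(200,341)]),("scene",S,[(497,420),(545,458),(453,448),(497,487),(282,254)])):
    W=cloud(s)
    for u,v in pts:
        u=int(u*k);v=int(v*k); p=W[v-14:v+15,u-12:u+13].reshape(-1,3); 
        m=(p[:,2]>.013)&(p[:,2]<.06); q=p[m]
        print(n,len(q),"mid",((np.nanmin(q,0)+np.nanmax(q,0))/2).round(4),"med",np.median(q,0).round(4),"top z",q[:,2].max().round(4))
W=cloud(T); Z=W[...,2]
sub=np.zeros(Z.shape,bool); sub[165:260,190:315]=1
for lo,hi,n in ((.117,.145,"grip"),(.068,.09,"rim"),(.05,.066,"platter+floor"),(.045,.07,"scale")):
    m=sub&(Z>lo)&(Z<hi); p=W[m]
    r=cv2.minAreaRect((p[:,:2]*1000).astype(np.float32)); print(n,m.sum(),r,np.median(p[:,2]))
W=cloud(S); Z=W[...,2]
m=(Z>.117)&(Z<.145)&(abs(W[...,0]-.6)<.15)&(abs(W[...,1])<.15); print("Sgrip",m.sum(),cv2.minAreaRect((W[m][:,:2]*1000).astype(np.float32)))
# obstacles: heights>0.1
W=cloud(T)
for x in np.arange(.35,1.0,.05):
    print(round(x,2),[ (lambda q: round(float(q.max()),2) if len(q) else -1)(W[(abs(W[...,0]-x)<.025)&(abs(W[...,1]-y)<.025)][:,2]) for y in np.arange(-.5,.51,.1)])
E
```

```text
top 30 mid [ 0.5248 -0.2745  0.0302] med [ 0.5241 -0.2725  0.0393] top z 0.0467
top 33 mid [ 0.5365 -0.3786  0.0301] med [ 0.5349 -0.3756  0.041 ] top z 0.0468
top 28 mid [ 0.4247 -0.2782  0.0319] med [ 0.4246 -0.2766  0.0416] top z 0.0476
top 35 mid [ 0.4333 -0.3774  0.0306] med [ 0.4323 -0.3753  0.0387] top z 0.0476
top 33 mid [0.4596 0.3631 0.0295] med [0.4589 0.3617 0.0386] top z 0.046
scene 60 mid [ 0.5274 -0.2752  0.0299] med [ 0.526  -0.2764  0.033 ] top z 0.0463
scene 69 mid [ 0.538  -0.3787  0.0305] med [ 0.5364 -0.3796  0.0338] top z 0.0475
scene 62 mid [ 0.4272 -0.2774  0.0302] med [ 0.4255 -0.2813  0.0346] top z 0.0473
scene 66 mid [ 0.4344 -0.3772  0.0309] med [ 0.4321 -0.379   0.035 ] top z 0.0475
scene 68 mid [0.4906 0.3817 0.0308] med [0.4658 0.3669 0.0302] top z 0.0464
grip 194 ((547.8653564453125, 37.56523895263672), (14.209507942199707, 73.96353149414062), 82.4139404296875) 0.13454544874875518
rim 566 ((548.771728515625, 37.75171661376953), (201.7347412109375, 133.19378662109375), 82.46174621582031) 0.08134058872211393
platter+floor 3913 ((555.7840576171875, 75.621
[... 540 characters left out ...]
, 0.01, 0.0]
0.5 [0.01, 0.01, 0.04, 0.02, 0.01, 0.08, 0.09, 0.05, 0.01, 0.04, 0.0]
0.55 [0.01, 0.05, 0.04, 0.02, 0.01, 0.07, 0.07, 0.05, 0.01, 0.04, 0.01]
0.6 [0.01, 0.02, 0.02, 0.02, 0.01, 0.09, 0.09, 0.05, 0.01, 0.05, 0.0]
0.65 [0.0, 0.01, 0.01, 0.01, 0.01, 0.06, 0.08, 0.05, 0.01, 0.05, 0.01]
0.7 [0.08, 0.02, 0.31, 0.01, 0.47, 0.3, 0.18, 0.1, 0.01, 0.02, 0.01]
0.75 [0.15, 0.44, 0.44, 0.59, 0.6, 0.01, 0.01, 0.41, 0.46, 0.46, 0.01]
0.8 [0.03, 0.44, 0.55, 0.51, 0.51, 0.54, 0.54, 0.54, 0.54, 0.53, 0.42]
0.85 [0.31, 0.43, 0.42, 0.51, 0.51, 0.5, 0.26, 0.45, 0.45, 0.45, 0.42]
0.9 [0.31, 0.43, 0.0, 0.32, 0.29, 0.43, 0.3, 0.31, 0.09, 0.04, 0.42]
0.95 [-1, -1, -1, -1, -1, 0.3, 0.3, 0.29, -1, -1, -1]
```

Request:
servo_tool:
  translation:
    - [0,0,0]
    - [0,0,0]
    - [0,0,0]
    - [-0.035,-0.0284,0.02]
    - [-0.035,-0.0284,0.02]
    - [-0.035,-0.0284,0.02]
    - [-0.035,-0.0284,0.02]
    - [-0.035,-0.0284,0.02]
    - [-0.035,-0.0284,0.02]
    - [0,0,0]
  turn:
    - [0,0,-0.108]
    - [0,0,-0.108]
    - [0,0,-0.108]
    - [0,0,0]
    - [0,0,0]
    - [0,0,0]
    - [0,0,0]
    - [0,0,0]
    - [0,0,0]
    - [0,0,0]
  grip: 0.6
  grip_force: 25

```text
clock: 1.35
tool_pos: [0.4643, 0.358, 0.1166]
eef_rot: [0.071, 0.997, -0.003, -0.0]
contact_force: [0.6, 0.8, 0.3]
opening: 0.599
finger_force: 0.0
```

```bash
cat >> h.py <<'E'
from scipy.spatial.transform import Rotation as Ro
def delta(st,target):
    return Ro.from_quat(st["eef_rot"]).inv().apply(np.array(target)-st["tool_pos"]).round(4)
E
python3 - <<'E'
from plant import r, optics
from h import *
s=optics.snapshot("wrist"); cv2.imwrite("pics/w1.png",s["img"][...,::-1]); W=cloud(s)
st=r.get_state(); print(st["tool_pos"],st["eef_rot"],st["q"].round(2))
m=(abs(W[...,0]-.46)<.05)&(abs(W[...,1]-.363)<.05)&(W[...,2]>.013)&(W[...,2]<.055); p=W[m]; print(m.sum(),p.min(0),p.max(0),np.median(p,0))
q=p[p[:,2]>.038]; print(len(q),q.min(0),q.max(0))
for t in [(.46,.363,.02)]: print(delta(st,t))
E
```

```text
[0.4625361  0.36137926 0.11759845] [ 6.88172846e-02  9.97628430e-01 -1.20987173e-03 -4.83872387e-04] [-0.59  0.81 -0.27  1.78  0.35  0.6   0.36]
335 [0.45508508 0.35821185 0.01339234] [0.50999069 0.3799459  0.04475281] [0.45889223 0.36438793 0.0417683 ]
200 [0.45538621 0.35821185 0.0381099 ] [0.46679547 0.36973814 0.04475281]
[0.0027 0.0015 0.0976]
```

View pics/w1.png

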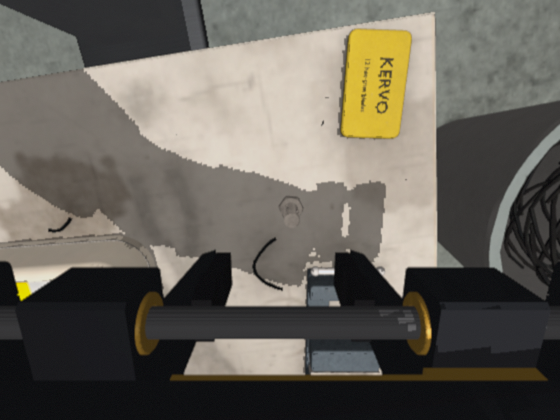

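The wrist view shows the bolt at (290,210), between the fingers, with nothing in the way of the descent.

Request:
servo_tool:
  translation:
    - [0.001,0.0025,0.035]
    - [0.0007,0,0.035]
    - [0,0,0.0275]
    - [0,0,0]
  turn:
    - [0,0,0]
    - [0,0,0]
    - [0,0,0]
    - [0,0,0]

```text
clock: 1.9
tool_pos: [0.458, 0.3673, 0.02]
eef_rot: [0.066, 0.998, -0.001, -0.002]
contact_force: [-0.5, -0.3, 0.5]
opening: 0.598
finger_force: 0.0
```

Request:
servo_tool:
  translation:
    - [0,0,0]
    - [0,0,0]
    - [0,0,0]
    - [0,0,0]
  turn:
    - [0,0,0]
    - [0,0,0]
    - [0,0,0]
    - [0,0,0]
  grip: 0

```text
clock: 2.4
tool_pos: [0.4605, 0.3666, 0.0218]
eef_rot: [0.067, 0.998, 0.0, 0.0]
contact_force: [-0.1, 0.1, 0.3]
opening: 0.174
finger_force: 0.2
```

Request:
servo_tool:
  translation:
    - [0,0,0]
    - [0,0,0]
    - [0,0,-0.045]
    - [0,0,-0.045]
    - [0,0,-0.045]
    - [0,-0.02,-0.03]
    - [-0.018,-0.04,0]
    - [-0.022,-0.04,0]
    - [-0.022,-0.04,0]
    - [-0.022,-0.04,0]
  turn:
    - [0,0,0]
    - [0,0,0]
    - [0,0,0]
    - [0,0,0]
    - [0,0,0]
    - [0,0,0]
    - [0,0,0]
    - [0,0,0]
    - [0,0,0]
    - [0,0,0]

```text
clock: 3.65
tool_pos: [0.5197, 0.1754, 0.1861]
eef_rot: [0.067, 0.998, -0.0, -0.0]
contact_force: [0.5, -0.2, -0.2]
opening: 0.123
finger_force: 25.0
```

Request:
servo_tool:
  translation:
    - [-0.022,-0.035,0]
    - [-0.0165,-0.025,0]
    - [-0.008,-0.017,0]
    - [0,0,0]
    - [0,0,0]
  turn:
    - [0,0,0]
    - [0,0,0]
    - [0,0,0]
    - [0,0,0]
    - [0,0,0]

```text
clock: 4.28
tool_pos: [0.5547, 0.0963, 0.1862]
eef_rot: [0.066, 0.998, 0.001, -0.0]
contact_force: [-0.3, 0.6, -0.6]
opening: 0.123
finger_force: 25.0
```

Run:
```python
from plant import r, optics
from h import *
s=optics.snapshot("wrist"); cv2.imwrite("pics/w2.png",s["img"][...,::-1]); W=cloud(s)
st=r.get_state(); print(st["tool_pos"],st["eef_rot"],st["opening"],st["finger_force"])
m=(abs(W[...,0]-.55)<.15)&(abs(W[...,1]-.04)<.15)&(W[...,2]>.117)&(W[...,2]<.145); p=W[m]; print(m.sum(),cv2.minAreaRect((p[:,:2]*1000).astype(np.float32)))
print(delta(st,(.5555,.0941,.084)))
```

```text
[0.55466585 0.09644574 0.18629079] [ 6.54564310e-02  9.97855182e-01  6.63633402e-04 -2.26587689e-04] 0.12636962998538379 24.99101836234331
2185 ((544.9378051757812, 37.534645080566406), (14.851991653442383, 64.87966918945312), 82.38275909423828)
[-0.0012 -0.0023  0.1023]
```

View pics/w2.png

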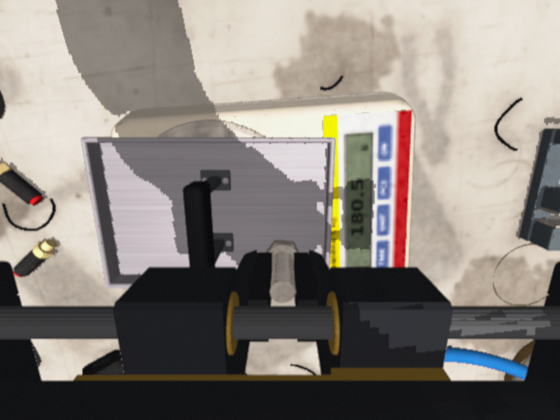

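The bolt is held upright at (283,270), over the +y half of the tray and clear of the grip bar at (200,225). Now I'll lower and release it.

Request:
servo_tool:
  translation:
    - [-0.001,-0.002,0.035]
    - [0,0,0.035]
    - [0,0,0.022]
    - [0,0,0.0095]
    - [0,0,0]
    - [0,0,0]
  turn:
    - [0,0,0]
    - [0,0,0]
    - [0,0,0]
    - [0,0,0]
    - [0,0,0]
    - [0,0,0]

```text
clock: 5.08
tool_pos: [0.5566, 0.0928, 0.0856]
eef_rot: [0.067, 0.998, 0.0, 0.001]
contact_force: [-0.3, -0.5, 0.5]
opening: 0.121
finger_force: 25.0
```

Request:
servo_tool:
  translation:
    - [0,0,0]
    - [0,0,0]
    - [0,0,0]
    - [0,0,-0.025]
    - [0,0,-0.045]
    - [0,0,-0.045]
    - [0,0,0]
  turn:
    - [0,0,0]
    - [0,0,0]
    - [0,0,0]
    - [0,0,0]
    - [0,0,0]
    - [0,0,0]
    - [0,0,0]
  grip: 0.32

```text
clock: 5.95
tool_pos: [0.5583, 0.093, 0.2031]
eef_rot: [0.067, 0.998, 0.001, 0.003]
contact_force: [0.3, 0.1, 0.0]
opening: 0.321
finger_force: 0.0
```

Run:
```python
from plant import r, optics
from h import *
s=optics.snapshot("wrist"); cv2.imwrite("pics/w3.png",s["img"][...,::-1])
st=r.get_state(); print(st["tool_pos"],st["q"].round(2))
for t in [(.536,-.379,.19),(.526,-.275,.19),(.434,-.377,.19),(.426,-.278,.19)]: print(delta(st,t))
```

```text
[0.55685236 0.09234684 0.2010049 ] [-0.02  0.68 -0.38  1.79  0.35  0.74  0.85]
[-0.0423 -0.4699  0.0106]
[-0.0185 -0.3682  0.0107]
[ 0.059  -0.4816  0.0103]
[ 0.0802 -0.3845  0.0104]
```

View pics/w3.png

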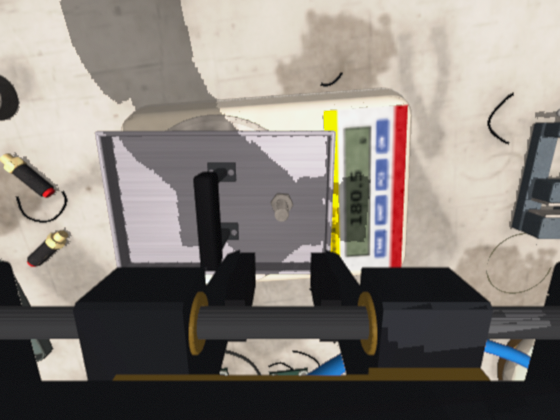

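The first bolt stands in the tray at (282,207). Next is the far bolt at (0.536, -0.379).

Request:
servo_tool:
  translation:
    - [-0.002,-0.03,0]
    - [-0.005,-0.05,0]
    - [-0.005,-0.055,0]
    - [-0.005,-0.055,0]
    - [-0.005,-0.055,0]
    - [-0.005,-0.055,0]
    - [-0.005,-0.055,0]
    - [-0.005,-0.055,0]
    - [-0.0053,-0.04,0]
    - [0,-0.02,0]
  turn:
    - [0,0,0]
    - [0,0,0]
    - [0,0,0]
    - [0,0,0]
    - [0,0,0]
    - [0,0,0]
    - [0,0,0]
    - [0,0,0]
    - [0,0,0]
    - [0,0,0]
  grip: 0.6

```text
clock: 7.25
tool_pos: [0.5335, -0.3815, 0.1976]
eef_rot: [0.068, 0.998, 0.0, -0.002]
contact_force: [0.5, 1.2, -0.6]
opening: 0.598
finger_force: 0.0
```

Request:
servo_tool:
  translation:
    - [0,0,0.04]
    - [0,0,0.04]
    - [0,0,0]
    - [0,0,0]
  turn:
    - [0,0,0]
    - [0,0,0]
    - [0,0,0]
    - [0,0,0]

```text
clock: 7.75
tool_pos: [0.5363, -0.3784, 0.1206]
eef_rot: [0.066, 0.998, 0.0, 0.001]
contact_force: [0.8, -0.2, 0.1]
opening: 0.599
finger_force: 0.0
```

```bash
cat > look.py <<'E'
import sys
from plant import r, optics
from h import *
x,y=map(float,sys.argv[1:3])
s=optics.snapshot("wrist"); W=cloud(s); st=r.get_state(); print(st["tool_pos"],st["eef_rot"],st["q"].round(2))
p=W[(abs(W[...,0]-x)<.03)&(abs(W[...,1]-y)<.03)&(W[...,2]>.038)&(W[...,2]<.055)]
c=(p.min(0)+p.max(0))/2; print(len(p),c,p.max(0)-p.min(0)); print(delta(st,(c[0],c[1],.021)))
E
python3 look.py .536 -.379
```

```text
[ 0.53660473 -0.37887506  0.12130487] [ 6.64373964e-02  9.97789770e-01 -2.70997336e-04  1.25446284e-03] [ 0.76  0.9  -0.41  1.55  0.45  0.79  1.6 ]
197 [ 0.5375795  -0.37960068  0.04122619] [0.01145791 0.01109168 0.00611802]
[-0.0008 -0.0006  0.1003]
```

Request:
servo_tool:
  translation:
    - [-0.001,-0.0005,0.035]
    - [0,0,0.035]
    - [0,0,0.03]
    - [0,0,0]
  turn:
    - [0,0,0]
    - [0,0,0]
    - [0,0,0]
    - [0,0,0]

```text
clock: 8.3
tool_pos: [0.5358, -0.3793, 0.0193]
eef_rot: [0.067, 0.998, 0.0, -0.001]
contact_force: [-0.5, 0.1, 0.1]
opening: 0.597
finger_force: 0.0
```

Request:
servo_tool:
  translation:
    - [0,0,0]
    - [0,0,0]
    - [0,0,0]
    - [0,0,0]
    - [0,0,0]
    - [0,0,0]
    - [0,0,-0.04]
    - [0,0,-0.05]
    - [0,0,-0.05]
    - [0,0,-0.025]
  turn:
    - [0,0,0]
    - [0,0,0]
    - [0,0,0]
    - [0,0,0]
    - [0,0,0]
    - [0,0,0]
    - [0,0,0]
    - [0,0,0]
    - [0,0,0]
    - [0,0,0]
  grip: 0

```text
clock: 9.55
tool_pos: [0.5372, -0.3802, 0.1875]
eef_rot: [0.067, 0.998, -0.001, 0.002]
contact_force: [-0.6, 0.8, -0.7]
opening: 0.128
finger_force: 25.0
```

Run:
```python
from plant import r
from h import *
st=r.get_state(); print(st["tool_pos"],st["eef_rot"],st["opening"],st["finger_force"])
o=np.array([.548,.0376]);a=np.radians(-7.6);X=np.array([np.cos(a),np.sin(a)]);Y=np.array([-X[1],X[0]])
for x in(.027,-.027): t=o+x*X-.057*Y; print(t,delta(st,(*t,.186)))
```

```text
[ 0.53719371 -0.38021272  0.18753696] [ 6.68949495e-02  9.97758395e-01 -6.99331407e-04  1.66163088e-03] 0.12822734944414554 24.981524627655745
[ 0.56722421 -0.02247021] [0.018  0.3586 0.0011]
[ 0.51369857 -0.01532836] [0.072  0.3585 0.0009]
```

Request:
servo_tool:
  translation:
    - [0.002,0.03,0]
    - [0.003,0.05,0]
    - [0.003,0.055,0]
    - [0.003,0.055,0]
    - [0.003,0.055,0]
    - [0.002,0.055,0]
    - [0.002,0.04,0]
    - [0,0.0185,0]
    - [0,0,0]
    - [0,0,0]
  turn:
    - [0,0,0]
    - [0,0,0]
    - [0,0,0]
    - [0,0,0]
    - [0,0,0]
    - [0,0,0]
    - [0,0,0]
    - [0,0,0]
    - [0,0,0]
    - [0,0,0]

```text
clock: 10.8
tool_pos: [0.5659, -0.0249, 0.1844]
eef_rot: [0.068, 0.998, -0.001, -0.0]
contact_force: [0.4, -1.0, -1.5]
opening: 0.125
finger_force: 25.0
```

Request:
servo_tool:
  translation:
    - [0,0,0.035]
    - [0,0,0.035]
    - [0,0,0.022]
    - [0,0,0.01]
    - [0,0,0]
    - [0,0,0]
  turn:
    - [0,0,0]
    - [0,0,0]
    - [0,0,0]
    - [0,0,0]
    - [0,0,0]
    - [0,0,0]

```text
clock: 11.55
tool_pos: [0.5668, -0.0226, 0.0834]
eef_rot: [0.067, 0.998, 0.0, 0.001]
contact_force: [-0.5, -0.0, -0.7]
opening: 0.129
finger_force: 25.0
```

Request:
servo_tool:
  translation:
    - [0,0,0]
    - [0,0,0]
    - [0,0,0]
    - [0,0,-0.025]
    - [0,0,-0.045]
    - [0,0,-0.045]
    - [0,0,0]
  turn:
    - [0,0,0]
    - [0,0,0]
    - [0,0,0]
    - [0,0,0]
    - [0,0,0]
    - [0,0,0]
    - [0,0,0]
  grip: 0.32

```text
clock: 12.42
tool_pos: [0.5685, -0.0217, 0.2011]
eef_rot: [0.067, 0.998, 0.001, 0.004]
contact_force: [-0.6, -0.2, -0.7]
opening: 0.319
finger_force: 0.0
```

Run:
```python
from plant import r, optics
from h import *
s=optics.snapshot("top"); cv2.imwrite("pics/t2.png",cv2.resize(s["img"][140:290,180:460,::-1],(784,420),interpolation=cv2.INTER_CUBIC))
st=r.get_state(); print(st["tool_pos"],st["eef_rot"]); print(delta(st,(.434,-.378,.19)))
```

```text
[ 0.56698424 -0.02207146  0.19902559] [6.69412820e-02 9.97755673e-01 1.37566154e-04 1.56936655e-03]
[ 0.0843 -0.3705  0.0086]
```

View pics/t2.png

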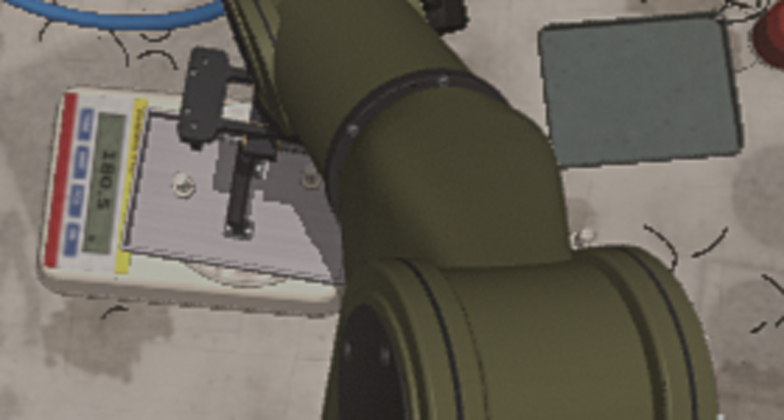

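Two bolts now stand in the tray, at (183,185) and (310,177), with the grip bar between them. Next is the third bolt at (0.434, -0.378).

Request:
servo_tool:
  translation:
    - [0.007,-0.03,0]
    - [0.012,-0.05,0]
    - [0.012,-0.055,0]
    - [0.012,-0.055,0]
    - [0.012,-0.055,0]
    - [0.012,-0.055,0]
    - [0.012,-0.045,0]
    - [0.0053,-0.0255,0.02]
    - [0,0,0.06]
    - [0,0,0]
  turn:
    - [0,0,0]
    - [0,0,0]
    - [0,0,0]
    - [0,0,0]
    - [0,0,0]
    - [0,0,0]
    - [0,0,0]
    - [0,0,0]
    - [0,0,0]
    - [0,0,0]
  grip: 0.6

```text
clock: 13.72
tool_pos: [0.4293, -0.3758, 0.1129]
eef_rot: [0.067, 0.998, 0.003, -0.005]
contact_force: [0.2, 1.4, 1.0]
opening: 0.598
finger_force: 0.0
```

Request:
servo_tool:
  translation:
    - [0,0,0]
    - [0,0,0]
  turn:
    - [0,0,0]
    - [0,0,0]

```text
clock: 13.98
tool_pos: [0.4347, -0.3782, 0.1196]
eef_rot: [0.066, 0.998, -0.001, 0.001]
contact_force: [0.1, 0.4, 0.2]
opening: 0.6
finger_force: 0.0
```

```bash
python3 look.py .434 -.378
```

```text
[ 0.43451551 -0.37830223  0.11962734] [ 6.64996889e-02  9.97785036e-01 -8.32539234e-04  1.45624806e-03] [ 0.86  0.81 -0.4   1.81  0.51  0.61  1.6 ]
192 [ 0.43331766 -0.37830104  0.04122688] [0.01154588 0.01155601 0.00535069]
[ 0.0015 -0.      0.0986]
```

Request:
servo_tool:
  translation:
    - [0.001,0,0.035]
    - [0,0,0.035]
    - [0,0,0.0285]
    - [0,0,0]
  turn:
    - [0,0,0]
    - [0,0,0]
    - [0,0,0]
    - [0,0,0]

```text
clock: 14.52
tool_pos: [0.4319, -0.3774, 0.0188]
eef_rot: [0.067, 0.998, 0.0, -0.001]
contact_force: [-0.7, 0.1, -0.1]
opening: 0.598
finger_force: 0.0
```

Request:
servo_tool:
  translation:
    - [0,0,0]
    - [0,0,0]
    - [0,0,0]
    - [0,0,0]
    - [0,0,0]
    - [0,0,0]
    - [0,0,-0.04]
    - [0,0,-0.05]
    - [0,0,-0.05]
    - [0,0,-0.025]
  turn:
    - [0,0,0]
    - [0,0,0]
    - [0,0,0]
    - [0,0,0]
    - [0,0,0]
    - [0,0,0]
    - [0,0,0]
    - [0,0,0]
    - [0,0,0]
    - [0,0,0]
  grip: 0

```text
clock: 15.78
tool_pos: [0.4329, -0.3783, 0.1867]
eef_rot: [0.067, 0.998, -0.001, 0.001]
contact_force: [0.9, -1.0, -1.2]
opening: 0.127
finger_force: 25.0
```

Run:
```python
from plant import r
from h import *
st=r.get_state(); print(st["tool_pos"],st["eef_rot"],st["opening"],st["finger_force"]); print(delta(st,(.5137,-.0153,.186)))
```

```text
[ 0.43294788 -0.37832323  0.18671031] [ 6.69342915e-02  9.97756187e-01 -7.17893328e-04  1.37012549e-03] 0.12737795348456457 24.958486296236515
[-3.150e-02  3.706e-01  3.000e-04]
```

Request:
servo_tool:
  translation:
    - [-0.003,0.03,0]
    - [-0.005,0.05,0]
    - [-0.005,0.055,0]
    - [-0.005,0.055,0]
    - [-0.005,0.055,0]
    - [-0.005,0.055,0]
    - [-0.0035,0.045,0]
    - [0,0.0255,0]
    - [0,0,0]
    - [0,0,0]
  turn:
    - [0,0,0]
    - [0,0,0]
    - [0,0,0]
    - [0,0,0]
    - [0,0,0]
    - [0,0,0]
    - [0,0,0]
    - [0,0,0]
    - [0,0,0]
    - [0,0,0]

```text
clock: 17.02
tool_pos: [0.5123, -0.0166, 0.1839]
eef_rot: [0.068, 0.998, -0.001, -0.001]
contact_force: [-0.5, -0.2, 0.0]
opening: 0.127
finger_force: 25.0
```

Request:
servo_tool:
  translation:
    - [0,0,0.035]
    - [0,0,0.035]
    - [0,0,0.022]
    - [0,0,0.01]
    - [0,0,0]
    - [0,0,0]
  turn:
    - [0,0,0]
    - [0,0,0]
    - [0,0,0]
    - [0,0,0]
    - [0,0,0]
    - [0,0,0]

```text
clock: 17.77
tool_pos: [0.5133, -0.0154, 0.0829]
eef_rot: [0.067, 0.998, 0.0, 0.001]
contact_force: [0.2, 0.0, -0.7]
opening: 0.128
finger_force: 25.0
```

Request:
servo_tool:
  translation:
    - [0,0,0]
    - [0,0,0]
    - [0,0,0]
    - [0,0,-0.025]
    - [0,0,-0.045]
    - [0,0,-0.045]
    - [0,0,0]
    - [0,0,0]
  turn:
    - [0,0,0]
    - [0,0,0]
    - [0,0,0]
    - [0,0,0]
    - [0,0,0]
    - [0,0,0]
    - [0,0,0]
    - [0,0,0]
  grip: 0.32

```text
clock: 18.77
tool_pos: [0.5124, -0.0152, 0.1968]
eef_rot: [0.067, 0.998, -0.0, -0.0]
contact_force: [0.5, 0.1, -0.6]
opening: 0.317
finger_force: 0.0
```

Run:
```python
from plant import r, optics
from h import *
s=optics.snapshot("scene"); cv2.imwrite("pics/s3.png",cv2.resize(s["img"][120:380,180:460,::-1],None,fx=2.2,fy=2.2,interpolation=cv2.INTER_CUBIC))
s=optics.snapshot("wrist"); cv2.imwrite("pics/w4.png",s["img"][...,::-1]); W=cloud(s)
m=(abs(W[...,0]-.55)<.06)&(abs(W[...,1]-.04)<.04)&(W[...,2]>.117)&(W[...,2]<.145); p=W[m]; print(m.sum(),cv2.minAreaRect((p[:,:2]*1000).astype(np.float32)),np.median(p[:,2]))
st=r.get_state(); print(st["tool_pos"],st["eef_rot"]); print(delta(st,(.548,.0376,.17)))
```

```text
1309 ((536.4910278320312, 38.36415100097656), (14.459754943847656, 48.18122482299805), 82.48147583007812) 0.13441447327895545
[ 0.5119322  -0.01511952  0.19601573] [ 6.67703189e-02  9.97767530e-01 -2.24267338e-04 -1.27711680e-03]
[-0.0288  0.0571  0.0259]
```

View pics/s3.png

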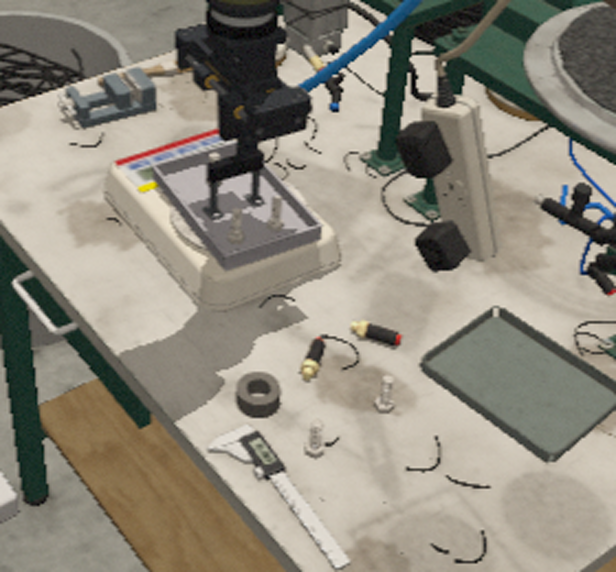

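View pics/w4.png

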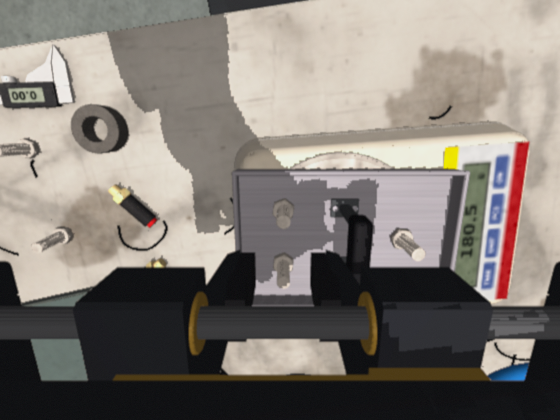

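The wrist view shows all three bolts in the tray at (284,213), (284,270) and (407,243), with the bar at (357,245). The scene view shows the other two bolts untouched. Now for the grip bar.

Request:
servo_tool:
  translation:
    - [-0.0145,0.0285,0]
    - [-0.0145,0.0285,0]
    - [0,0,0]
    - [0,0,0.01]
    - [0,0,0]
  turn:
    - [0,0,0]
    - [0,0,0]
    - [0,0,0]
    - [0,0,0]
    - [0,0,0]
  grip: 0.5

```text
clock: 19.5
tool_pos: [0.5476, 0.0361, 0.1856]
eef_rot: [0.067, 0.998, -0.001, -0.002]
contact_force: [-0.1, -0.7, -0.9]
opening: 0.501
finger_force: 0.0
```

Run:
```python
from plant import r, optics
from h import *
st=r.get_state(); print(st["tool_pos"],st["eef_rot"],st["opening"]); print(delta(st,(.548,.038,.102)))
```

```text
[0.54757008 0.03607816 0.18562473] [ 6.74341295e-02  9.97721540e-01 -9.27301119e-04 -1.87274497e-03] 0.5005384590525108
[-0.0005  0.0021  0.0836]
```

Request:
servo_tool:
  translation:
    - [0,0.0015,0.03]
    - [0,0,0.03]
    - [0,0,0.0235]
    - [0,0,0]
    - [0,0,0]
  turn:
    - [0,0,0]
    - [0,0,0]
    - [0,0,0]
    - [0,0,0]
    - [0,0,0]

```text
clock: 20.12
tool_pos: [0.5497, 0.0388, 0.1044]
eef_rot: [0.067, 0.998, 0.0, 0.0]
contact_force: [0.3, -0.3, -0.8]
opening: 0.502
finger_force: 0.0
```

Request:
servo_tool:
  translation:
    - [0,0,0]
    - [0,0,0]
    - [0,0,0]
    - [0,0,0]
    - [0,0,0]
    - [0,0,0]
    - [0,0,0]
    - [0,0,0]
  turn:
    - [0,0,0]
    - [0,0,0]
    - [0,0,0]
    - [0,0,0]
    - [0,0,0]
    - [0,0,0]
    - [0,0,0]
    - [0,0,0]
  grip: 0
  grip_force: 50

```text
clock: 21.12
tool_pos: [0.5494, 0.0384, 0.1041]
eef_rot: [0.067, 0.998, -0.001, 0.0]
contact_force: [-1.5, -3.2, 7.1]
opening: 0.152
finger_force: 50.0
```

Request:
servo_tool:
  translation:
    - [0,0,-0.004]
    - [0,0,-0.008]
    - [0,0,-0.012]
    - [0,0,-0.015]
    - [0,0,-0.015]
    - [0,0,-0.015]
    - [0,0,-0.014]
    - [0,0,-0.01]
    - [0,0,-0.006]
    - [0,0,-0.003]
  turn:
    - [0,0,0]
    - [0,0,0]
    - [0,0,0]
    - [0,0,0]
    - [0,0,0]
    - [0,0,0]
    - [0,0,0]
    - [0,0,0]
    - [0,0,0]
    - [0,0,0]

```text
clock: 22.38
tool_pos: [0.5493, 0.0391, 0.2059]
eef_rot: [0.067, 0.998, 0.0, -0.0]
contact_force: [0.9, 0.2, -6.9]
opening: 0.149
finger_force: 50.0
```

Request:
servo_tool:
  translation:
    - [0,0,0]
    - [0,0,0]
    - [0,0,0]
    - [0,0,0]
    - [0,0,0]
    - [0,0,0]
    - [0,0,0]
    - [0,0,0]
  turn:
    - [0,0,0]
    - [0,0,0]
    - [0,0,0]
    - [0,0,0]
    - [0,0,0]
    - [0,0,0]
    - [0,0,0]
    - [0,0,0]

```text
clock: 23.38
tool_pos: [0.5494, 0.0392, 0.2057]
eef_rot: [0.067, 0.998, 0.0, 0.0]
contact_force: [-0.1, -0.6, -6.7]
opening: 0.15
finger_force: 50.0
```

Run:
```python
from plant import r, optics
from h import *
s=optics.snapshot("scene"); cv2.imwrite("pics/s4.png",cv2.resize(s["img"][100:340,180:460,::-1],None,fx=2.4,fy=2.4,interpolation=cv2.INTER_CUBIC))
st=r.get_state(); print(st["clock"],st["tool_pos"],st["eef_rot"],st["opening"],st["finger_force"],st["contact_force"],abs(st["qd"]).max())
```

```text
23.425 [0.54940057 0.03915317 0.20571865] [6.68488259e-02 9.97763115e-01 1.29764170e-05 7.87880452e-06] 0.15427450034302 50.002302937209606 [ 0.09748997 -0.68318039 -5.90918089] 0.003037982003621723
```

View pics/s4.png

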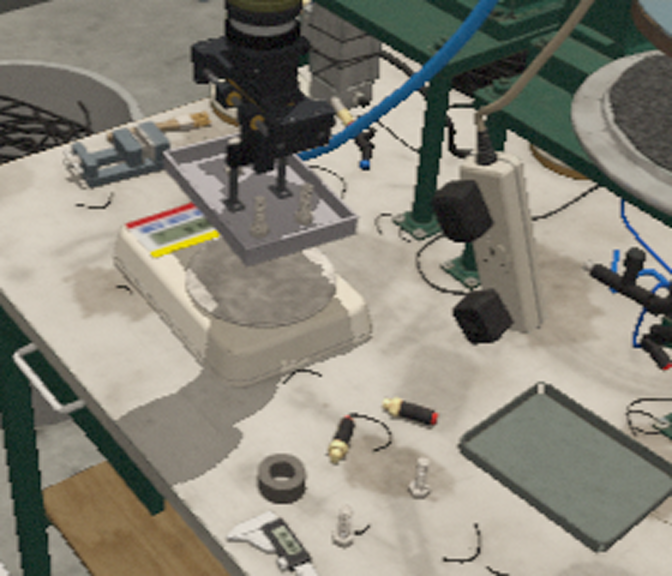

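The tray hangs level at about (260,200), clear of the platter at (265,285). The bolts at (260,213) and (305,203) are visible in it, and the measured load of about 6 N agrees with the tray plus three bolts. I'll hand it in.

```bash
python3 -c "
from plant import r
print(r.finish_job())"
```

```text
the job is handed in; nothing more can be done
None
```

I put three bolts in the tray, lifted it about 10 cm off the scale by its grip, and handed the job in at about 23 s with the tray held level and steady; the hand-in returned no verdict.

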